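# Seat the blue canister lid by turning it till its lugs drop in

### The arm

A 7-joint arm with a two-finger parallel gripper is mounted at the origin on a cart in front of the work surface, level with it; the furniture and walls round the work are solid. World frame = base frame: x ahead of the robot, y to its left, z up, the work surface at z = 0. Lengths are in m, angles in rad, forces in N, time in s.
With the tool pointing down it reaches from about 0.35 to 0.9 m from the base axis. Payload 8.1 kg.
Tool frame: the origin (TCP) lies at the centre of the arm's flange, where the gripper is bolted on; the fingertips stand 178 mm ahead of it and the grasp point (between the pads) lies 159 mm ahead of it; z points along the fingers, y is the line along which they close (so a half turn about z gives the same grasp; the last joint's range is limited). The gripper opens to 92 mm and grips with 3 to 60 N. Pads are 19 mm wide; open, the fingers measure 130 mm over their backs; the gripper's body (75 mm by 190 mm) begins 47 mm behind the grasp point.
Start: joints at [-1.221, 0.434, 0.025, 1.573, -0.012, 1.134, -0.075], TCP at [0.273, 0.562, 0.405] pointing down, gripper open.
Joint ranges: [-2.62, 2.62], [-0.44, 2.09], [-1.27, 1.32], [0.08, 2.57], [-1.32, 4.46], [0.12, 2], [-2.74, 2.74]. Speed limits (rad/s): [2.22, 2.22, 3.01, 3.01, 3.14, 3.14, 3.14].

### API

Orientations are given as a rotation vector (axis times angle).
In Python, from cell import arm gives the robot as it stands. The module is installed in compiled form; this text tells all that it offers.
- The arm moves only by the shell command python3 -m inch 'ROWS' [FORCE]. ROWS is text: rows parted by semicolons, each of 5 numbers parted by spaces: the shift along the tool's x, y, z in m, then the turn about the tool's z in rad, then the finger opening in m, from 0 to 0.0918. In form: x y z roll fingers; .... A call has 1 to 5 rows; each row is the pose to reach, as a shift and turn from the pose commanded when the call began, along the tool's axes at that moment; what a row does not reach only later rows make up. A row lasts 1/10 s, in which the tool goes at most 50 mm and 8.59 degrees, less where a joint would pass 70% of its speed; a pose out of reach is approached as far as the arm can. A call with a gripper value outside its range is refused whole. The fingers move at their own pace and stop on an object; FORCE is the grip in N (left out, the last holds). Time passes only in rows, so rows that repeat a pose let the fingers close. It gives the time, the measured TCP pose, the force, the opening and the grip force at its end, in the units of the state.
- arm.observe(): the state, without advancing time (a new reading comes with each control period).
- arm.get_image(name): name is "scene" or "top" or "wrist"; returns the picture (400x640x3 uint8, red, green, blue); there is no depth.
- arm.get_calibration(name): a dict with "intrinsics" (3x3 intrinsics, pixels), "pose" (4x4, takes a point from camera to world coordinates). Camera axes: x right, y up, looking along -z (the intrinsics and any distortion apply to the point x, -y, -z); pixel columns grow to the right and rows downward; lengths in m; the calibration is good to about 2 mm. A picture is of the moment at which its call begins: read the wrist's pose just before it. get_calibration takes no time and is no camera call; for the wrist camera it gives the pose at the moment of the call.
- arm.sign_off(): hands the job in; it is judged then, once.
Trained networks look in the newest picture that a camera, given by its name, has taken for a name from the list of things; names that differ only in an ending like _2 or _b are one class to them, and where a whole thing is asked for, a point or a joint stands for the part that bears it (a point fixed in the world has none). Each returns a list of dicts, best first, with "conf" (0 to 1); they miss things now and then, are a little off and sometimes report something else, mostly with a low value. They report only what shows in the picture. A call takes as long as a camera call. They do not tell look-alikes from the thing itself.
- arm.look_for(camera, query): "point" ([row, column] in pixels, amid what is visible of it).
- arm.silhouettes(camera, query): "region" (400x640 bool, what is visible of it) and "point" ([row, column] in pixels, amid what is visible of it).
- arm.place_of(camera, query): "point" ([row, column] in pixels: a listed point, or the origin of a listed thing).
The state is a dict: "clock": time; "joints": joint angles; "dq": joint speeds; "joint_efforts": joint torques, N m; "position": TCP position; "ee_rot": TCP orientation; "force": force on the tool from outside, world axes, zero at the start; "ft_torque": the same for the moment, N m; "width": opening from 0.0 (shut) to 1.0 (fully open); "gripper_force": force on a finger pad.
Only numpy, scipy, OpenCV 4.12 (cv2) and the standard library are available. Lean on these libraries where they do the work, as an engineer would, in place of code of your own. Each camera call takes 0.05 s, during which the arm holds its last target. There are 200 camera calls.

### The job

The blue lid is sitting proud on its metal canister because its lugs are not in their notches. Turn it on its seat by its bar handle until it drops fully home, flush with the rim, without lifting it out, then let go. Leave the orange-lidded canister and the glass mug as they are.

Things in the scene. Friction and masses are not known exactly. Their poses are not given: they have to be found in the camera images.
- jar_blue: Metal canister of the blue lid, fixed: 116 mm across, rim at 98 mm. Origin: centre of its underside, z up. 14 mm below the rim, inside, a ledge has four 25 mm notches at +x, +y, -x, -y, each under a black rib outside the rim. Lid home (flush, its origin 84 mm above this one) when its bar handle is in line with two opposite ribs, within 10 degrees; it then sinks by its weight or a light push.
- lid_blue: Loose blue lid, 0.14-0.28 kg: disc 102 mm wide, 14 mm thick, 2.5 mm play; bar handle on top, 64 mm long (along x), 14 mm wide, its top 49 mm above the origin. Origin: centre of the disc's underside, z up. Four lugs below at +x, +y, -x, -y, 8 mm wide and deep. Starts with lugs on the ledge, 29 to 61 degrees off the notches: 8 mm proud, origin 92 mm above the canister's. Turns freely either way.
- lid_orange: The orange lid of the other canister, same shapes and sizes, already home and flush. Origin: centre of its disc's underside. To be left alone.
- mug: Clear glass mug with a loop handle, 103 x 136 x 88 mm, standing loose on the worktop to the left. Origin: centre of its underside. To be left alone.
Things that resemble listed ones, but are neither listed nor needed, are in the scene too. Several things have the shape of the lid_blue; the one meant has the colours described above.

How it is judged:
At the end, for the whole second after the job is handed in: The blue lid is down in its canister: origin less than 86.8 mm above the canister's underside (home is 84), within 10 mm of its axis, tilted less than 4 degrees, at rest and released (z of lid_blue in the frame of jar_blue below 0.0868 m and horizontal distance between lid_blue and jar_blue below 0.01 m and angle between lid_blue's own z axis and vertical below 0.07 rad and linear speed of lid_blue below 0.02 m/s); the robot touches nothing.
It fails at once if the blue lid is lifted out of the canister (25 mm or more above its starting height) (z of lid_blue in the frame of jar_blue above 0.117 m).
It fails at once if the orange lid is moved by more than 15 mm (distance of lid_orange from where it was at the start of the episode above 0.015 m).
It fails at once if the mug is moved by more than 20 mm (distance of mug from where it was at the start of the episode above 0.02 m).
It also fails if it takes over 32 s, if anything falls off the work surface, if the arm or the gripper's body presses on something with over 40 N, if the wrist force passes 120 N, or if a joint passes its speed limit or range.

## Working session

There is one attempt and no reset: what is moved stays moved. The work goes in short steps, Python scripts to look and compute and a shell command to move; the robot and the scene stay as the last step left them, time stands still between calls to the robot, and variables do not carry over. Pictures are saved under pics/ and viewed, at most 10 in all, crops included, and the job is handed in when it is done.

```bash
mkdir -p pics; cat > h.py <<'E'
import numpy as np,cv2
from cell import arm
from scipy.spatial.transform import Rotation as R
def ray(cam,p,z):
    c=arm.get_calibration(cam);K=np.array(c["intrinsics"]);T=np.array(c["pose"])
    d=np.linalg.inv(K)@[p[1],p[0],1];d=T[:3,:3]@[d[0],-d[1],-d[2]];o=T[:3,3]
    return o+d*(z-o[2])/d[2]
def save(cam,n):
    im=arm.get_image(cam);cv2.imwrite(f"pics/{n}.png",im[:,:,::-1]);return im
E
python3 - <<'E'
from h import *
s=arm.observe();print(s["position"],s["ee_rot"],s["clock"],R.from_rotvec(s["ee_rot"]).as_matrix().round(3))
a=save("top","top0");b=save("scene","scene0")
cv2.imwrite("pics/both.png",cv2.resize(np.vstack([a,b]),(480,600))[:,:,::-1])
for c in("top","scene"):
  for q in("lid_blue","jar_blue","lid_orange","mug"):
    for r in arm.place_of(c,q)[:4]:print(c,q,np.round(r["point"]),round(r["conf"],2),ray(c,r["point"],{"lid_blue":.092,"jar_blue":0,"lid_orange":.084,"mug":0}[q]).round(3))
E
```

```text
[0.27336375 0.56179589 0.40394504] [-7.05238091e-01 -3.06118811e+00  2.40631654e-03] 0.0 [[-0.899  0.438 -0.001]
 [ 0.438  0.899 -0.001]
 [-0.    -0.002 -1.   ]]
top lid_blue [198. 441.] 0.87 [ 0.439 -0.199  0.092]
top lid_blue [207. 377.] 0.8 [ 0.42  -0.02   0.092]
top jar_blue [206. 430.] 0.72 [ 0.423 -0.19   0.   ]
top lid_orange [206. 318.] 0.74 [0.428 0.143 0.084]
top mug [216. 207.] 0.81 [0.411 0.48  0.   ]
scene lid_blue [258. 404.] 0.91 [ 0.428 -0.199  0.092]
scene lid_blue [251. 351.] 0.64 [ 0.348 -0.098  0.092]
scene jar_blue [257. 402.] 0.15 [ 0.525 -0.123  0.   ]
scene lid_orange [200. 312.] 0.67 [0.431 0.164 0.084]
scene mug [185. 252.] 0.7 [ 0.419  0.494 -0.   ]
```

View pics/top0.png

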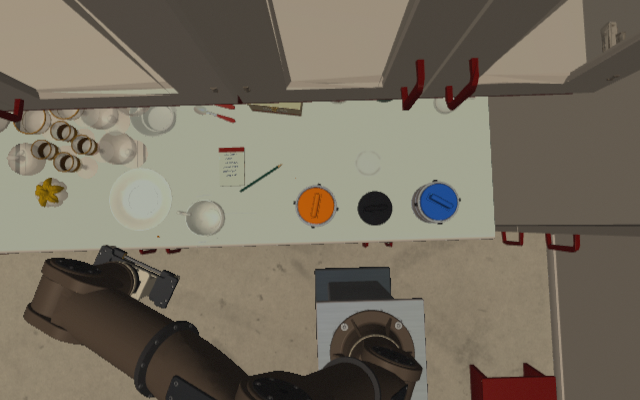

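The lid-shaped things in the top picture are orange (206,318), black (207,376) and blue (201,438). The blue one fits the description by colour. I'll confirm it in a crop and check the surroundings.

```bash
python3 - <<'E'
from h import *
a=cv2.imread("pics/top0.png");cv2.imwrite("pics/crop.png",cv2.resize(a[170:235,395:485],None,fx=8,fy=8,interpolation=cv2.INTER_CUBIC))
E
```

```text
(no output)
```

View pics/crop.png

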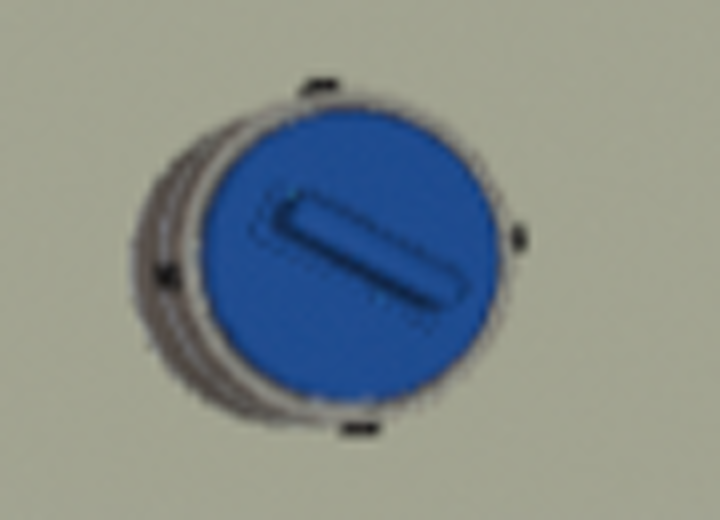

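View pics/scene0.png

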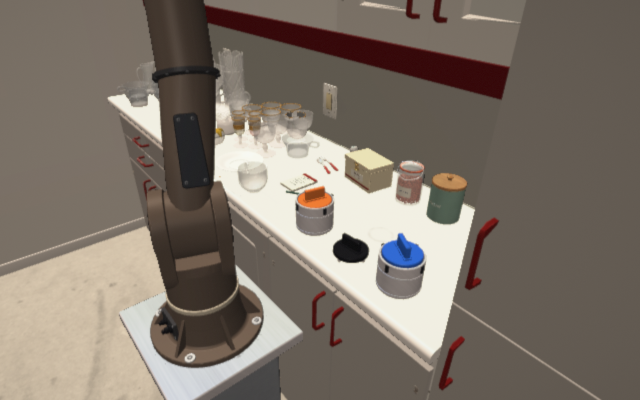

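The crop shows the blue lid on the metal canister with four black ribs at about (85,320), (428,360), (238,518) and (277,167). The bar runs from (200,300) to (290,455), about 36° clockwise of the left-right ribs. The black look-alike lies flat on the worktop, and orange stands further left. So the plan is to grasp across the bar and turn about +36° counter-clockwise. I'll travel above everything first.

```bash
cat > go.py <<'E'
from h import *
import sys
# print shift in tool axes to a target TCP x y z, and roll to bring tool y to yaw deg (mod 180)
x,y,z,yaw=map(float,sys.argv[1:5])
s=arm.observe();M=R.from_rotvec(s["ee_rot"]).as_matrix()
cur=np.degrees(np.arctan2(M[1,1],M[0,1]));d=(yaw-cur+90)%180-90
print("t",s["clock"],"pos",np.round(s["position"],4),"yaw",cur.round(1),"tool z",M[:,2].round(3),"shift",(M.T@(np.array([x,y,z])-s["position"])).round(4),"roll",round(-np.radians(d),3),"q",np.round(s["joints"],2))
E
python3 -m inch '-0.03 -0.038 0 0.14 0.0918; -0.06 -0.076 0 0.28 0.0918; -0.09 -0.114 0 0.42 0.0918; -0.12 -0.152 0 0.56 0.0918; -0.15 -0.19 0 0.7 0.0918'
python3 go.py 0.433 -0.199 0.405 -30
```

```text
clock: 1.0
position: [0.3253, 0.3236, 0.4049]
ee_rot: [-1.72, -2.629, -0.001]
force: [0.4, -0.1, -0.1]
width: 0.996
gripper_force: 0.0
t 1.0 pos [0.3253 0.3236 0.4049] yaw 23.6 tool z [ 0.     0.001 -1.   ] shift [-5.219e-01 -1.107e-01 -4.000e-04] roll 0.936 q [-1.09  0.16  0.21  1.97 -0.04  1.01 -0.44]
```

```bash
python3 -m inch '-0.048 -0.01 0 0.14 0.0918; -0.096 -0.02 0 0.28 0.0918; -0.144 -0.03 0 0.42 0.0918; -0.192 -0.04 0 0.56 0.0918; -0.24 -0.05 0 0.7 0.0918'
python3 go.py 0.433 -0.199 0.405 -30
```

```text
clock: 1.5
position: [0.3769, 0.0839, 0.4051]
ee_rot: [-2.517, -1.88, -0.002]
force: [1.0, 0.4, 0.4]
width: 1.0
gripper_force: 0.0
t 1.5 pos [0.3769 0.0839 0.4051] yaw -16.5 tool z [ 0.001  0.001 -1.   ] shift [-2.554e-01  1.341e-01 -1.000e-04] roll 0.236 q [-0.82  0.01  0.48  2.13 -0.01  1.   -0.62]
```

```bash
python3 -m inch '-0.04 0.021 0 0.08 0.0918; -0.08 0.042 0 0.16 0.0918; -0.12 0.063 0 0.236 0.0918; -0.16 0.084 0 0.236 0.0918; -0.2 0.105 0 0.236 0.0918'
python3 - <<'E'
from h import *
a=save("wrist","w1")
for q in("lid_blue","jar_blue"):
    for r in arm.place_of("wrist",q)[:4]:print(q,np.round(r["point"]),round(r["conf"],2),ray("wrist",r["point"],{"lid_blue":.092,"jar_blue":0}[q]).round(3))
E
python3 go.py 0.433 -0.199 0.405 -30
```

```text
clock: 2.0
position: [0.4221, -0.1373, 0.4052]
ee_rot: [2.716, 1.579, 0.002]
force: [0.8, 1.3, 0.1]
width: 0.998
gripper_force: 0.0
lid_blue [ 77. 263.] 0.87 [ 0.429 -0.036  0.092]
lid_blue [236. 359.] 0.55 [ 0.43  -0.197  0.092]
t 2.15 pos [ 0.422  -0.1382  0.405 ] yaw -30.0 tool z [ 0.001 -0.001 -1.   ] shift [-0.0472  0.0399  0.0001] roll -0.0 q [-0.46  0.14  0.76  2.03 -0.11  1.01 -0.17]
```

View pics/w1.png

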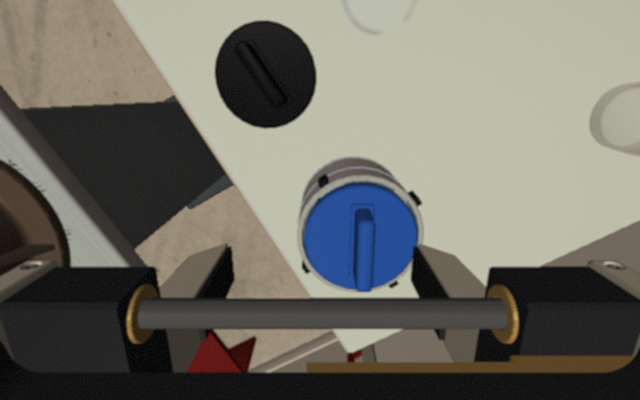

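The wrist picture shows the blue lid centred at about (236,359). Its bar runs from (210,363) to (288,366), square to the closing direction. Ribs show at (181,323), (198,415) and (268,306).

```bash
python3 - <<'E'
from h import *
a=cv2.imread("pics/w1.png").astype(int)
m=((a[:,:,0]>a[:,:,2]+60)&(np.arange(640)[None]>280)&(np.arange(640)[None]<440)).astype(np.uint8)
c=max(cv2.findContours(m,0,1)[0],key=cv2.contourArea)[:,0]
c=c[(c[:,1]<275)]
P=np.array([ray("wrist",(q[1],q[0]),.106)[:2] for q in c])
A=np.c_[2*P,np.ones(len(P))];s=np.linalg.lstsq(A,(P**2).sum(1),rcond=None)[0]
print("centre",s[:2],"r",np.sqrt(s[2]+s[0]**2+s[1]**2))
e1,e2=ray("wrist",(210,363),.141),ray("wrist",(288,366),.141)
print(e1,e2,(e1+e2)/2,np.degrees(np.arctan2(*(e1-e2)[1::-1])))
for p in((181,323),(198,415),(268,306)):
  r=ray("wrist",p,.093)[:2]-s[:2];print(np.linalg.norm(r),np.degrees(np.arctan2(r[1],r[0])))
E
python3 go.py 0.433 -0.199 0.405 -30
```

```text
centre [ 0.43045824 -0.19023094] r 0.049688207629859815
[ 0.44742971 -0.15529306  0.141     ] [ 0.41800196 -0.21599747  0.141     ] [ 0.43271584 -0.18564526  0.141     ] 64.13723636251966
0.05911218266555597 93.66845016340758
0.05972457185294239 4.071928637717252
0.06104327597568717 -173.40548129915177
t 2.15 pos [ 0.422  -0.1382  0.405 ] yaw -30.0 tool z [ 0.001 -0.001 -1.   ] shift [-0.0472  0.0399  0.0001] roll -0.0 q [-0.46  0.14  0.76  2.03 -0.11  1.01 -0.17]
```

```bash
python3 -m inch '-0.02 0.017 0 -0.052 0.0918; -0.04 0.034 0 -0.052 0.0918; -0.04 0.034 0.03 -0.052 0.06; -0.04 0.034 0.06 -0.052 0.06; -0.04 0.034 0.06 -0.052 0.06'
python3 go.py 0.431 -0.190 0.290 -27
python3 - <<'E'
from h import *
save("wrist","w2")
E
```

```text
clock: 2.65
position: [0.4308, -0.1852, 0.3421]
ee_rot: [-2.67, -1.647, 0.006]
force: [0.8, 0.4, -0.3]
width: 0.793
gripper_force: 0.0
t 2.65 pos [ 0.4308 -0.1852  0.3421] yaw -26.6 tool z [-0.006  0.002 -1.   ] shift [-0.0041  0.0027  0.0521] roll 0.006 q [-0.3   0.3   0.74  2.06 -0.26  0.88  0.13]
```

View pics/w2.png

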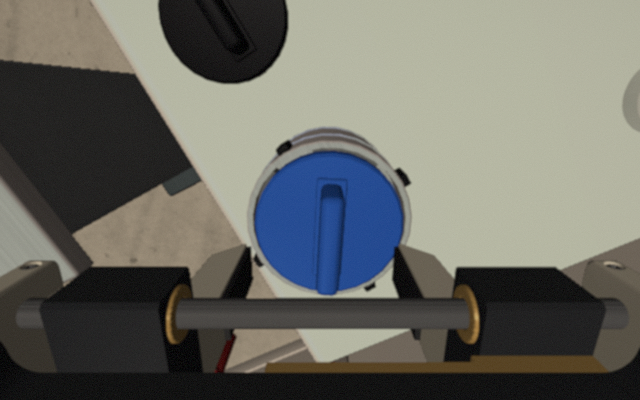

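The wrist picture shows the bar at column 330, between the fingers (240 to 400). Ribs are at (147,284), (177,403), (261,258) and (286,370). I'll go down and close.

```bash
python3 -m inch '0 0 0.03 0 0.06; 0 0 0.055 0 0.06; 0 0 0.055 0 0.06; 0 0 0.055 0 0.04; 0 0 0.055 0 0.02' 12
python3 -m inch '0 0 0 0 0; 0 0 0 0 0; 0 0 0 0 0; 0 0 0 0 0; 0 0 0 0 0' 12
python3 go.py 0.431 -0.190 0.290 5
```

```text
clock: 3.2
position: [0.4326, -0.1871, 0.2915]
ee_rot: [2.673, 1.648, 0.003]
force: [-0.9, 0.2, -0.0]
width: 0.531
gripper_force: 0.0
clock: 3.7
position: [0.432, -0.1871, 0.2899]
ee_rot: [2.674, 1.648, 0.001]
force: [0.3, -0.4, 2.4]
width: 0.153
gripper_force: 11.8
t 3.7 pos [ 0.432  -0.1871  0.2899] yaw -26.7 tool z [ 0.001 -0.    -1.   ] shift [-0.003   0.0004 -0.0001] roll -0.553 q [-0.23  0.38  0.69  2.12 -0.35  0.76  0.21]
```

```bash
python3 -m inch '0 0 0 -0.09 0; 0 0 0 -0.18 0; 0 0 0 -0.27 0; 0 0 0 -0.36 0; 0 0 0 -0.45 0'
python3 -m inch '0 0 0 -0.05 0; 0 0 0.001 -0.1 0; 0 0 0.003 -0.1 0; 0 0 0.006 -0.1 0; 0 0 0.006 -0.1 0'
python3 go.py 0.431 -0.190 0.290 5
python3 - <<'E'
from h import *
save("wrist","w3")
E
```

```text
clock: 4.2
position: [0.4316, -0.187, 0.2895]
ee_rot: [-2.235, -2.207, 0.001]
force: [-0.1, -0.4, -2.1]
width: 0.15
gripper_force: 12.0
clock: 4.7
position: [0.4316, -0.1869, 0.2832]
ee_rot: [-2.127, -2.311, 0.001]
force: [-0.0, -0.2, -3.0]
width: 0.149
gripper_force: 12.0
t 4.7 pos [ 0.4316 -0.1869  0.2832] yaw 4.7 tool z [-0.001  0.    -1.   ] shift [-0.003  -0.0008 -0.0068] roll -0.005 q [-0.12  0.37  0.53  2.12 -0.28  0.73  0.67]
```

View pics/w3.png

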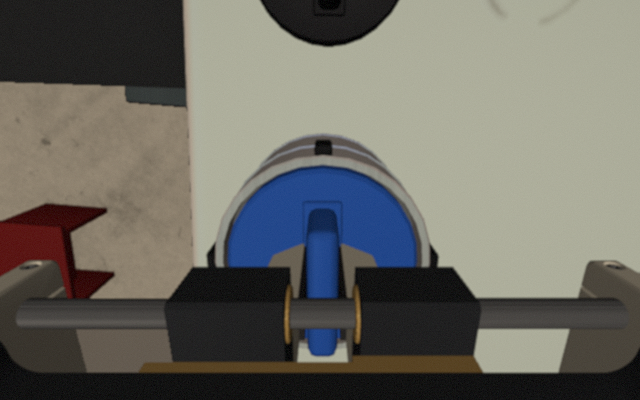

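The picture shows the bar at column 322 in line with the rib at (146,323). The lid went down 6 mm with the hand without resistance. I'll follow it 2 mm more, then release and rise.

```bash
python3 -m inch '0 0 0.001 0 0; 0 0 0.002 0 0; 0 0 0.002 0 0.04; 0 0 0.002 0 0.04; 0 0 0.002 0 0.04'
python3 -m inch '0 0 0 0 0.05; 0 0 -0.02 0 0.05; 0 0 -0.05 0 0.05; 0 0 -0.09 0 0.05; 0 0 -0.09 0 0.05'
python3 - <<'E'
from h import *
a=save("wrist","w4");b=save("scene","s4")
cv2.imwrite("pics/v4.png",np.vstack([cv2.resize(a,(480,300)),cv2.resize(b[215:315,330:490],(480,300),interpolation=cv2.INTER_CUBIC)])[:,:,::-1])
E
```

```text
clock: 5.25
position: [0.432, -0.187, 0.2818]
ee_rot: [2.126, 2.312, 0.0]
force: [0.4, -0.8, 0.3]
width: 0.363
gripper_force: 0.0
clock: 5.75
position: [0.433, -0.188, 0.3759]
ee_rot: [2.123, 2.308, 0.006]
force: [0.6, 0.1, 0.1]
width: 0.541
gripper_force: 0.0
```

View pics/v4.png

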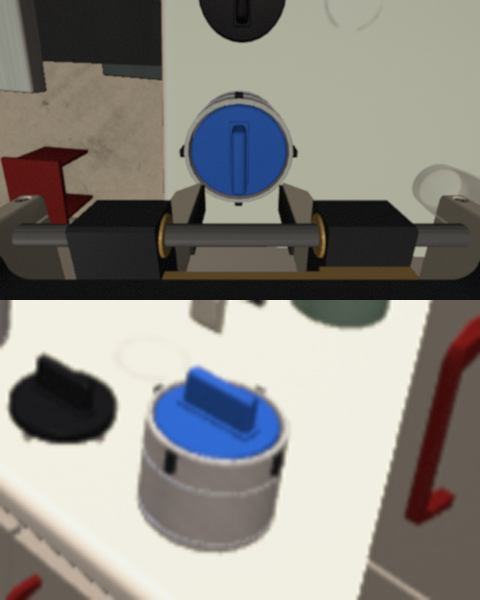

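The picture shows the lid level with the rim all round, with the bar in line with the ribs. The gripper is open and clear above it.

```bash
python3 -m inch '0 0 0 0 0.05; 0 0 0 0 0.05; 0 0 0 0 0.05'; python3 -c "
from cell import arm
print(arm.sign_off())"
```

```text
clock: 6.15
position: [0.4316, -0.1869, 0.3709]
ee_rot: [-2.126, -2.311, 0.002]
force: [0.1, 0.3, 0.1]
width: 0.544
gripper_force: 0.0
the job is handed in; nothing more can be done
None
```

I turned the blue lid about 31° until its bar lined up with the ribs, and it dropped about 8 mm to look flush with the rim. I then released it, backed off, and handed in at 6.15 s without touching the orange lid or mug; the sign-off returned no verdict.

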